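# Reverse the ratchet and wind the die vice open

## Robot

A 6-joint arm with a two-finger parallel gripper is mounted at the origin on a cart in front of the work surface, level with it; the furniture and walls round the work are solid. World frame = base frame: x ahead of the robot, y to its left, z up, the work surface at z = 0. Lengths are in mm, angles in rad, forces in N, time in s.
With the tool pointing down it reaches from about 350 to 775 mm from the base axis. Payload 7.3 kg.
Tool frame: the origin (TCP) lies midway between the tips of the shut fingers; the grasp point (between the pads) lies 19 mm behind it; x points along the fingers, y is the direction in which the jaws open and shut, and the axes are right-handed (so a half turn about x gives the same grasp; the last joint's range is limited). The gripper opens to 92 mm and grips with 3 to 60 N. Pads are 19 mm wide; open, the fingers measure 130 mm over their backs; the gripper's body (75 mm by 190 mm) begins 47 mm behind the grasp point.
Start: joints at [-1.294, 0.342, 1.524, -0, 1.275, -0.146], TCP at [215.439, -478.78, 226.741] pointing down, gripper open.
Joint ranges: [-2.53, 2.53], [-0.77, 2.02], [0.04, 2.7], [-1, 4.14], [0.28, 2.66], [-3.11, 3.11]. Speed limits (rad/s): [2.57, 2.57, 3.14, 3.14, 3.14, 3.14].

## Interface

Orientations are given as [roll, pitch, yaw] about the fixed x, y, z axes, in that order (R = Rz(yaw) Ry(pitch) Rx(roll)).
In Python, from plant import get_obs, capture, close_job gives the robot as it stands. The module is installed in compiled form; this text tells all that it offers.
- The arm moves only by the tool send_rows, never from a script. Its argument "moves" is a list of rows, each a list of 4 numbers: the shift along the tool's x, y, z in mm, then the turn about the tool's x in degrees. In form: [[tx, ty, tz, yaw], ...]. A call has 1 to 8 rows; each row shifts and turns the commanded pose from where the row before left it, along the tool's axes as they then stand; what a row does not reach is not made up. A row lasts 1/8 s, in which the tool goes at most 62.5 mm and 10.7 degrees, less where a joint would pass 70% of its speed; a pose out of reach is approached as far as the arm can. A call with a gripper value outside its range is refused whole. "hand" is the opening, from 0 (shut) to 1 (fully open), set as the call begins (left out, the last holds). The fingers move at their own pace and stop on an object; the grip force is fixed at half the most. Time passes only in rows, so rows that do not move let the fingers close. It gives the time, the measured TCP pose, the force and the opening at its end, in the units of the state.
- get_obs(): the state, without advancing time (a new reading comes with each control period).
- capture(name): name is "scene" or "top"; returns a dict with "image" (400x640x3 uint8, red, green, blue), "K" (3x3 intrinsics, pixels), "position" and "attitude" of the camera in the world. Camera axes: x right, y down, z forward; pixel columns grow to the right and rows downward; lengths in mm; the calibration is good to about 2 mm. A picture is of the moment at which its call begins. There is no depth.
- close_job(): hands the job in, once; it reports no verdict.
The state is a dict: "time": time; "joint_positions": joint angles; "dq": joint speeds; "tau": joint torques, N m; "tool_pos": TCP position; "tcp_rot": TCP orientation; "contact_force": force on the tool from outside, world axes, zero at the start; "moment": the same for the moment, N m; "grip_width": finger opening in mm.
Only numpy, scipy, OpenCV 4.12 (cv2) and the standard library are available. Lean on these libraries where they do the work, as an engineer would, in place of code of your own. Each camera call takes 0.05 s, during which the arm holds its last target. There are 200 camera calls.

## Task

The steel pellet die is held in the small bench vice, and the ratchet on the vice's spindle is still set to tighten. Flip the ratchet's direction lever over to the loosening side, then work the handle to and fro (anticlockwise seen from above loosens) until the moving jaw has wound back and sits snug against its rubber-tipped travel stop. Feel for the stop and do not push it out of its setting, and leave the die standing in the vice.

Things in the scene. Friction and masses are not known exactly. Their poses are not given: they have to be found in the camera images.
- spindle_axis (a point): Point on the vertical axis of the vice's spindle, about which the ratchet swings, 74 mm above the worktop. The steel ratchet head round it is 76 mm across, its top 86 mm above the worktop. The grey vice is fixed: its base, 180 x 84 x 20 mm, reaches from 35 mm on the near side of this axis to 145 mm on the far side; a tower 54 mm high carries the spindle.
- handle_grip (a point): Middle of the ratchet's black round level handle: 150 mm out from the spindle axis, on the handle's axis, 74 mm above the worktop. The handle is 22 mm in diameter and runs from 104 to 211 mm from the spindle axis; between head and handle is a 15 mm wide neck. x axis: outward along the handle; z up.
- ratchet (a joint): Swing angle of the handle, rad, grows anticlockwise from above; 0 when it points straight away from the fixed jaw (to the robot); -1.6 to 2.4. Not the spindle's angle: set to loosen, swinging anticlockwise drives the spindle (about 4 N at the handle's middle) after up to 0.5 rad of idle swing at each reversal (16 teeth); swinging back clockwise clicks free at about 1 N.
- lever_nub (a point): Centre of the upright dark steel thumb nub (12 x 9 mm, 19 mm tall, top 108 mm above the worktop) at the tail of the direction lever, on top of the ratchet between head and handle. The lever pivots about a vertical pin 44 mm out from the spindle axis along the handle; the nub is 36 mm further out, above the neck (neck top 80 mm, handle top 85 mm above the worktop).
- lever (a joint): Direction lever, rad, grows anticlockwise from above; -0.4 to 0.4. Negative (nub on the clockwise side of the handle, as at the start): tighten, drives clockwise. Positive (nub on the anticlockwise side): loosen, drives anticlockwise. Snaps over centre at 1 to 3 N sideways on the nub; rests between 0.16 and 0.4 either way, as its hidden pawl may sit on a tooth.
- jaw: The moving jaw, a dark steel block 14 x 64 x 32 mm with a lug on its left side; origin at the centre of its underside, 20 mm above the worktop; x axis along the vice towards the fixed jaw. It starts against the die and winds back along -x, 10 mm per radian of spindle turn; the screw holds it where it is left. The lug's rear face, 5 mm behind the origin, meets the stop.
- stop: The travel stop, a steel block 18 x 26 x 26 mm with a black thumb screw, on the rail at the vice's left side; origin at the centre of its underside; axes as the jaw's. Its rubber tip ends 14 mm from the origin along x; the gap to the lug is 10 to 16 mm at the start.
- stop_face (a point): Centre of the end of the stop's 14 mm rubber tip, 34 mm above the worktop. Only friction holds the stop: once the lug bears on it the force at the handle's middle climbs above the 4 N of plain turning by about 0.2 N per mm of swing. 2 to 5 N more is snug; from about 12 N in all the stop slides and its setting is lost.
- die_center (a point): Centre (half-way up) of the knurled round steel pellet die, 45 mm across and 38 mm tall, standing on the vice's base between the jaws.
There are look-alikes about, which are no part of the job. Leave any green or turquoise look-alike of the part that bears die_center alone.

How it is judged:
By the outcome, as a careful person would: the job done as asked, in the order asked, and still so for the second after the job is handed in, with the robot touching nothing.
It also fails if it takes over 72 s, if anything falls off the work surface, if the arm or the gripper's body presses on something with over 40 N, if the wrist force passes 120 N, or if a joint passes its speed limit or range.

## Working session

There is one attempt and no reset: what is moved stays moved. The work goes in short steps, Python scripts to look and compute and a tool call to move; the robot and the scene stay as the last step left them, time stands still between calls to the robot, and variables do not carry over. Pictures are saved under pics/ and viewed, about 8 in all and at most 12, crops included, and the job is handed in when it is done.

Besides the shell and the picture viewer there is one more tool, called as name([rows], argument=value, ...), one row to a line, values as JSON. send_rows: Moves the arm, as the interface text tells. Its arguments: {"type":"object","properties":{"moves":{"type":"array","items":{"type":"array","items":{"type":"number"}}},"hand":{"type":"number"}},"required":["moves"]}

```bash
mkdir -p pics
cat > h.py <<'E'
import numpy as np, cv2
from plant import get_obs, capture, close_job
def snap(n,f,crop=None,scale=1):
    c=capture(n); im=c["image"][:,:,::-1].copy()
    np.savez('pics/'+f+'.npz',**{k:np.array(v) for k,v in c.items()})
    if crop: im=im[crop[1]:crop[3],crop[0]:crop[2]]
    if scale!=1: im=cv2.resize(im,None,fx=scale,fy=scale,interpolation=cv2.INTER_CUBIC)
    cv2.imwrite('pics/'+f+'.png',im); return c
def R(c):
    from scipy.spatial.transform import Rotation as Ro
    a=np.array(c["attitude"],float)
    return a if a.shape==(3,3) else (Ro.from_euler('xyz',a).as_matrix() if a.size==3 else Ro.from_quat(a).as_matrix())
def ray(c,px,z):
    d=R(c)@np.linalg.solve(np.array(c["K"]),[px[0],px[1],1.]); p=np.array(c["position"],float)
    return p+d*(z-p[2])/d[2]
def proj(c,P):
    q=np.array(c["K"])@(R(c).T@(np.array(P)-np.array(c["position"]))); return q[:2]/q[2]
E
python3 - <<'E'
from h import *
for n in("scene","top"):
    c=snap(n,n+"0"); print(n,c["position"],c["attitude"],c["K"])
print(get_obs())
E
```

```text
scene [ 292.43661911 -635.62178936  702.05721321] [-2.35882179  0.02077245 -0.56219749] [[372.09274761   0.         317.36779397]
 [  0.         372.09274761 203.5182439 ]
 [  0.           0.           1.        ]]
top [ 501.19190268 -113.70284442 1129.14718671] [-3.02469432  0.00554917 -1.57142744] [[465.0828963    0.         314.32095799]
 [  0.         465.0828963  200.18554578]
 [  0.           0.           1.        ]]
{'time': 0.1, 'joint_positions': array([-1.29401206e+00,  3.42646505e-01,  1.52490307e+00,  1.59879419e-05,
        1.27538794e+00, -1.46003293e-01]), 'dq': array([ 0.00142887, -0.00230306, -0.00243511,  0.00073613, -0.00107419,
        0.00071669]), 'tau': array([ 1.65676120e-03, -4.32006490e+01, -2.44692779e+01,  7.19185523e-02,
        5.25902468e-02, -6.14501892e-05]), 'tool_pos': array([ 215.33612404, -478.42201778,  226.12427996]), 'tcp_rot': array([-1.72816771,  1.56945138,  1.83620784]), 'contact_force': array([-0.50544899, -0.78230464,  0.48403865]), 'moment': array([ 0.01425517, -0.0152866 , -0.00556517]), 'grip_width': 92.0291453137444}
```

View pics/scene0.png

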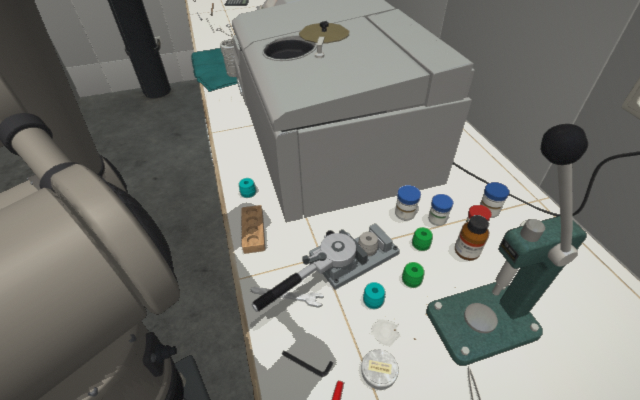

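View pics/top0.png

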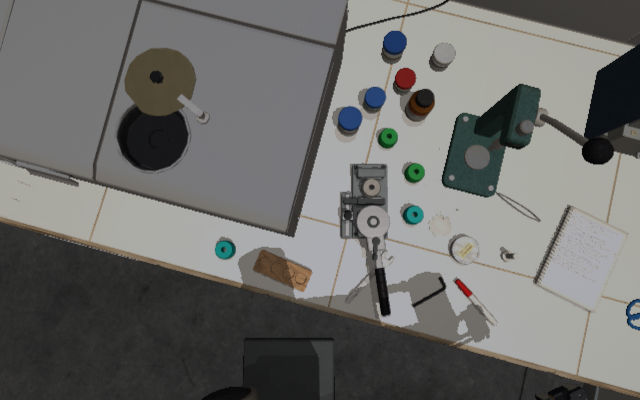

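In the top view the vice's ratchet head is at about (373,222), the handle runs to (384,312) and the die is at (371,187). Possible confusions are the green dies at (388,138) and (414,172), the turquoise dies at (413,214) and (225,249), and the green press at (480,150), whose lever is a different one. I choose the grey die between the vice's jaws and the ratchet with the black handle. A close crop will check that.

Run:
```python
from h import *
c=snap("top","top1",(325,150,425,325),4)
im=c["image"]; 
# head: bright steel disc; handle: black
g=cv2.cvtColor(im,cv2.COLOR_RGB2GRAY)
m=((g<35)&(np.indices(g.shape)[1]>368)&(np.indices(g.shape)[1]<396)&(np.indices(g.shape)[0]>255)&(np.indices(g.shape)[0]<320)).astype(np.uint8)
n,l,s,ce=cv2.connectedComponentsWithStats(m); i=1+np.argmax(s[1:,4]); print(s[i],ce[i])
ys,xs=np.where(l==i); print(cv2.minAreaRect(np.c_[xs,ys].astype(np.float32)))
r=cv2.HoughCircles(cv2.medianBlur(g,3)[195:250,345:405],cv2.HOUGH_GRADIENT,1,20,param1=80,param2=12,minRadius=13,maxRadius=22)
print(r)
print(ray(c,(373,222),86), ray(c,ce[i],80))
```

```text
[375 268  15  48 388] [381.93814433 291.67525773]
((382.02569580078125, 291.4959716796875), (46.736785888671875, 8.941854476928711), 81.02737426757812)
[[[27.5 26.5 15.8]]]
[ 574.23169607 -239.66333743   86.        ] [ 419.86253776 -257.82824666   80.        ]
```

View pics/top1.png

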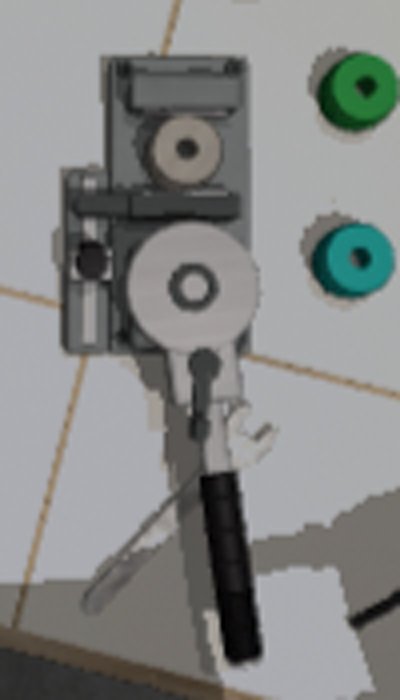

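The crop shows the head at (373,222), the lever pin at (376,240) and the nub at (374.5,257). The nub is left of the handle, on the clockwise side, so the lever is set to tighten. The grey die at (371,187) is between the jaws, and the lug and stop are on the left with the black screw at (348,215). Next I work out the tool axes and the targets.

```bash
cat >> h.py <<'E'
from scipy.spatial.transform import Rotation as Ro
AX=np.array([574.,-240.])
def pose():
    o=get_obs(); Rt=Ro.from_euler('xyz',o["tcp_rot"]).as_matrix(); return np.array(o["tool_pos"]),Rt,o
def togo(P,ydir=None):
    p,Rt,o=pose(); d=Rt.T@(np.array(P)-p)
    yaw=None
    if ydir is not None:
        v=Rt.T@np.array([*ydir,0.]); yaw=np.degrees(np.arctan2(v[2],v[1]))
    print('tool shift',d.round(1),'yaw',yaw,'y axis',Rt[:,1].round(3),'z axis',Rt[:,2].round(3))
E
python3 - <<'E'
from h import *
L=lambda f:dict(np.load('pics/'+f+'.npz'))
t=L('top1'); s=L('scene0')
print('axis',ray(t,(373.2,221.8),86),'nub',ray(t,(374.5,257.5),108),'pin',ray(t,(376,240.5),90),'die',ray(t,(371.2,187),39))
print('scene handle end',ray(s,(258,303),74),'scene axis',ray(s,(338,247),86))
print('box corner bottom',ray(s,(293,213),0),'turq die',ray(t,(413,214),38))
a=np.arctan2(-(-257.8+239.7),-(419.9-574.2)); print('angle',a)
nub=ray(t,(374.5,257.5),108)
togo([nub[0],nub[1]+50,150],(-np.sin(-a)*-1 if 0 else np.sin(a),-np.cos(a)))
E
```

```text
axis [ 574.68074775 -240.11883107   86.        ] nub [ 495.2774893  -239.08385699  108.        ] pin [ 532.71947493 -245.21973839   90.        ] die [ 660.46161642 -242.35396627   39.        ]
scene handle end [ 379.65762828 -262.3778446    74.        ] scene axis [ 576.04130757 -242.35089774   86.        ]
box corner bottom [580.96396711 -31.36368845   0.        ] turq die [ 596.33234793 -339.73590808   38.        ]
angle 0.11677030965330121
tool shift [  76.4 -148.9 -374. ] yaw 17.534674422966667 y axis [ 0.41  -0.912 -0.001] z axis [-0.912 -0.41  -0.   ]
```

send_rows([
  [0,-18,-46,0],
  [0,-18,-46,0],
  [0,-18,-46,0],
  [0,-18,-46,0],
  [0,-18,-46,0],
  [0,-18,-46,0],
  [0,-18,-46,0],
  [0,-18,-46,0],
], hand=0)

```text
time: 1.15
tool_pos: [492.8, -195.1, 226.5]
tcp_rot: [-0.409, 1.57, -3.127]
contact_force: [0.2, -0.3, -0.2]
grip_width: 16.5
```

send_rows([
  [12,0,0,9],
  [12,0,0,8.5],
  [12,0,0,0],
  [0,0,0,0],
  [0,0,0,0],
])

```text
time: 1.78
tool_pos: [492.0, -196.7, 191.0]
tcp_rot: [2.375, 1.57, -0.648]
contact_force: [0.1, -0.4, -0.5]
grip_width: 0.6
```

Run:
```python
from h import *
p,Rt,o=pose(); print(p,o["time"],o["contact_force"],o["grip_width"])
togo([494.5,-239-33,94],(.116,-.993)); togo([494.5,-199,94],(.116,-.993))
c=snap("top","top2",(325,150,425,300),4)
```

```text
[ 492.03405732 -196.73803844  191.03609145] 1.775 [ 0.05138728 -0.3808988  -0.4865707 ] 0.5827207250513756
tool shift [97.1 75.   6.5] yaw 0.13257205962251928 y axis [ 0.118 -0.993  0.   ] z axis [-0.993 -0.118 -0.   ]
tool shift [97.   2.5 -2.1] yaw 0.13257205962251928 y axis [ 0.118 -0.993  0.   ] z axis [-0.993 -0.118 -0.   ]
```

View pics/top2.png

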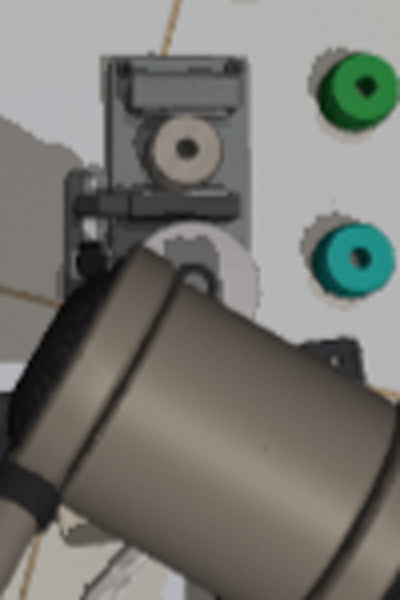

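The arm now hides the nub from above; the die and jaw at (371,187) and (367,201) are unchanged. I go down beside the nub, push it briskly, and back off.

send_rows([
  [30,0,0,0],
  [30,0,-2,0],
  [35,0,0,0],
  [0,0,0,0],
  [0,0,0,0],
])

```text
time: 2.45
tool_pos: [494.8, -196.8, 97.1]
tcp_rot: [2.482, 1.569, -0.542]
contact_force: [-0.2, -0.2, -0.2]
grip_width: 0.4
```

send_rows([
  [0,12,0,0],
  [0,16,0,0],
  [0,16,0,0],
])

```text
time: 2.82
tool_pos: [499.3, -241.1, 96.3]
tcp_rot: [-2.757, 1.57, 0.501]
contact_force: [0.2, 7.3, 2.3]
grip_width: 0.4
```

send_rows([
  [0,0,0,0],
])

```text
time: 2.95
tool_pos: [499.3, -241.7, 95.8]
tcp_rot: [2.22, 1.57, -0.806]
contact_force: [-0.4, 0.3, 0.8]
grip_width: 0.3
```

send_rows([
  [0,-20,0,0],
  [0,-20,0,0],
  [-45,0,0,0],
  [-45,0,0,0],
])

```text
time: 3.45
tool_pos: [493.9, -197.8, 186.4]
tcp_rot: [-0.654, 1.569, 2.607]
contact_force: [0.8, -0.8, 0.4]
grip_width: 0.4
```

Run:
```python
from h import *
c=snap("scene","sc1",(220,190,420,330),4)
```

```text
(no output)
```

View pics/sc1.png

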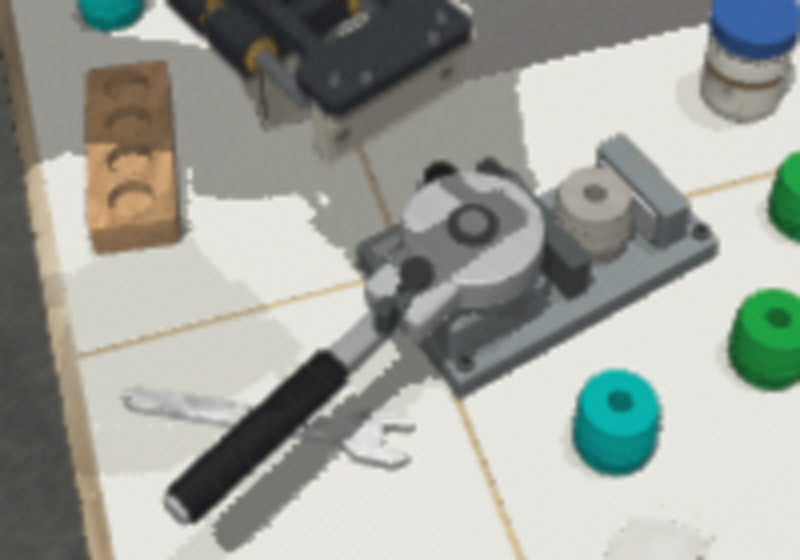

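The handle's end is at about crop (183,507), the pin at (415,272) and the dark nub at (388,312), which looks to be on the lower-right (anticlockwise) side. I compare that with projected points for either lever position.

Run:
```python
from h import *
s=dict(np.load('pics/sc1.npz')); ax=np.array([575.5,-241.])
C=lambda P:((proj(s,P)-[220,190])*4).round(0)
e=ray(s,(220+183/4,190+507/4),74); d=e[:2]-ax; a=np.arctan2(-d[1],-d[0]); print('angle',a,np.hypot(*d))
u=-np.array([np.cos(a),np.sin(a)]); v=np.array([np.sin(a),-np.cos(a)])
for l in(-.4,-.2,0,.2,.4):
    q=ax+u*(44+36*np.cos(l))+v*36*np.sin(l); print(l,'top',C([*q,108]),'base',C([*q,89]))
print('pin',C([*(ax+44*u),90]),'axis',C([*ax,86]))
im=s["image"][255:280,300:330].astype(int).sum(2)//3
m=np.uint8(im<60); n,L,st,ce=cv2.connectedComponentsWithStats(m)
for i in range(1,n): print(st[i],((ce[i]+[300,255])-[220,190])*4)
```

```text
angle 0.2715466571552641 203.63354816753284
-0.4 top [347. 277.] base [349. 300.]
-0.2 top [354. 288.] base [356. 310.]
0 top [364. 297.] base [365. 319.]
0.2 top [376. 304.] base [377. 326.]
0.4 top [389. 309.] base [390. 331.]
pin [414. 274.] axis [470. 227.]
[21  0  6  7 34] [414.35294118 272.47058824]
[15 12  5  6 19] [387.78947368 319.36842105]
[ 0 23  3  2  5] [323.2 354.4]
```

The projections put the lever at about +0.4, so it has flipped; the handle is now at about 0.27 rad. Next I straddle the handle.

Run:
```python
from h import *
a=.27; u=-np.array([np.cos(a),np.sin(a)]); v=[np.sin(a),-np.cos(a)]
P=np.array([575.5,-241])+150*u; print(P); togo([*P,62],v)
```

```text
[ 430.93436555 -281.0097155 ]
tool shift [130.9  72.5  75.9] yaw -8.619129461543249 y axis [ 0.119 -0.993  0.005] z axis [-0.993 -0.119 -0.007]
```

send_rows([
  [0,24,25,0],
  [0,24,25,0],
  [0,24.5,26,-8.6],
  [0,0,0,0],
  [35,0,0,0],
  [35,0,0,0],
  [0,0,0,0],
], hand=0.45)

```text
time: 4.38
tool_pos: [426.6, -278.4, 113.8]
tcp_rot: [-1.037, 1.565, 2.372]
contact_force: [0.2, 0.4, 0.6]
grip_width: 41.5
```

send_rows([
  [20,0,0,0],
  [20,0,0,0],
  [20,0,0,0],
  [0,0,0,0],
  [0,0,0,0],
])

```text
time: 5.0
tool_pos: [428.4, -281.3, 57.2]
tcp_rot: [2.151, 1.569, -0.723]
contact_force: [0.0, -0.4, -0.1]
grip_width: 41.6
```

Run:
```python
from h import *
p,Rt,o=pose(); print(p,o["time"],o["contact_force"],o["grip_width"])
c=snap("scene","sc2",(200,150,420,320),3.5)
togo([430.9,-281,62],(np.sin(.27),-np.cos(.27)))
```

```text
[ 428.39986329 -281.27204845   57.1891582 ] 5.0 [ 0.01730384 -0.40893192 -0.10811598] 41.63957220474031
tool shift [-4.8  0.3 -2.6] yaw -0.1351304409487874 y axis [ 0.264 -0.964  0.002] z axis [-0.964 -0.264 -0.001]
```

View pics/sc2.png

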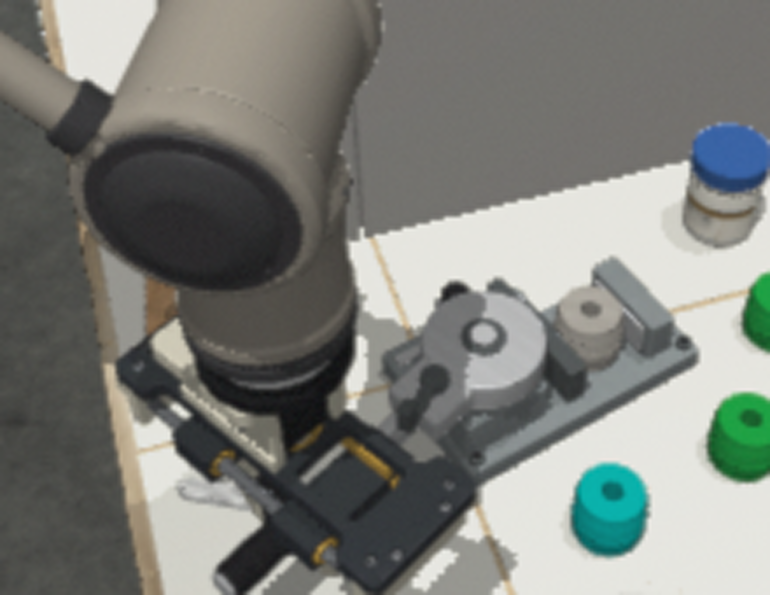

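The fingers straddle the handle freely, the lever nub at crop (405,410) is on the anticlockwise side, and the die stands. First loosening stroke: at most 0.9 rad, which is less than the smallest gap.

send_rows([
  [-4,17.2,-1,-6.5],
  [0,17.2,-1,-6.5],
  [0,17.2,-1,-6.5],
  [0,17.2,-1,-6.5],
])

```text
time: 5.55
tool_pos: [459.7, -340.5, 60.8]
tcp_rot: [-1.807, 1.569, 2.059]
contact_force: [-0.8, 6.9, 2.7]
grip_width: 41.5
```

send_rows([
  [0,17.2,-1,-6.5],
  [0,17.2,-1,-6.5],
  [0,17.2,-1,-6.5],
])

```text
time: 5.92
tool_pos: [499.5, -372.9, 60.8]
tcp_rot: [-1.741, 1.568, 2.466]
contact_force: [-3.8, 3.4, 4.2]
grip_width: 41.2
```

send_rows([
  [0,17.2,-1,-6.5],
])

```text
time: 6.05
tool_pos: [514.9, -380.6, 60.8]
tcp_rot: [-1.728, 1.568, 2.592]
contact_force: [-5.6, 4.4, 3.6]
grip_width: 41.1
```

send_rows([
  [0,0,0,0],
  [0,0,0,0],
  [0,0,0,0],
])

```text
time: 6.42
tool_pos: [515.2, -380.8, 60.2]
tcp_rot: [1.118, 1.571, -0.85]
contact_force: [-2.8, 1.6, 1.6]
grip_width: 41.4
```

```bash
cat >> h.py <<'E'
def st():
    p,Rt,o=pose(); d=p[:2]-[575.5,-241]; a=np.arctan2(-d[1],-d[0]); f=Rt.T@o["contact_force"]
    ya=np.arctan2(-Rt[1,2],-Rt[0,2])
    print('t %.2f ang %.3f toolyaw %.3f r %.1f z %.1f | force tool x,y,z'%(o["time"],a,ya,np.hypot(*d),p[2]),f.round(2),'w %.1f'%o["grip_width"],'q',o["joint_positions"].round(2))
E
python3 - <<'E'
from h import *
st(); c=snap("scene","sc3",(300,190,420,300),6)
E
```

```text
t 6.42 ang 1.163 toolyaw 1.174 r 152.3 z 60.2 | force tool x,y,z [-1.61 -3.21 -0.43] w 41.4 q [-0.76  0.71  1.38 -0.    1.05 -0.36]
```

View pics/sc3.png

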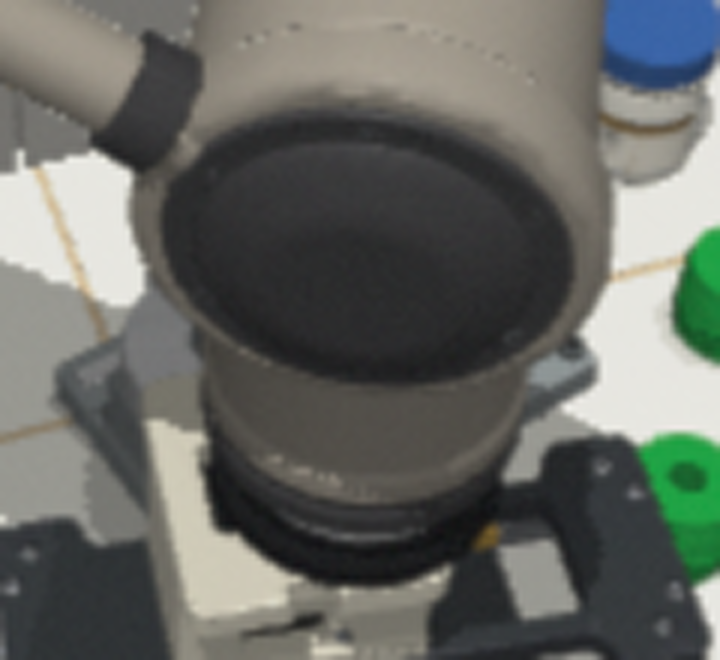

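The arm hides the vice from this view, but the force shows it is driving: about 5–7 N tangential while moving. Now the free back-swing, then a look from above.

send_rows([
  [0,-17.2,-1,6.5],
  [0,-17.2,-1,6.5],
  [0,-17.2,-1,6.5],
  [0,-17.2,-1,6.5],
  [0,-17.2,-1,6.5],
])

```text
time: 7.1
tool_pos: [449.6, -327.9, 60.1]
tcp_rot: [1.776, 1.568, -0.763]
contact_force: [1.2, -1.5, -0.3]
grip_width: 41.2
```

send_rows([
  [0,-17.2,-1,6.5],
  [0,-17.2,-1,6.5],
  [0,-17.2,-1,6.5],
  [0,-17.2,-1,6.5],
  [0,-17.2,-1,6.5],
  [0,-17.2,-1,6.5],
  [0,0,0,0],
  [0,0,0,0],
])

```text
time: 8.1
tool_pos: [423.2, -230.3, 60.0]
tcp_rot: [2.526, 1.569, -0.687]
contact_force: [-0.1, -0.1, -0.1]
grip_width: 41.2
```

Run:
```python
from h import *
st(); c=snap("top","top3",(330,155,400,245),6)
```

```text
t 8.10 ang -0.070 toolyaw -0.071 r 152.7 z 60.0 | force tool x,y,z [0.05 0.13 0.06] w 41.2 q [-0.66  0.48  1.85 -0.    0.81  0.98]
```

View pics/top3.png

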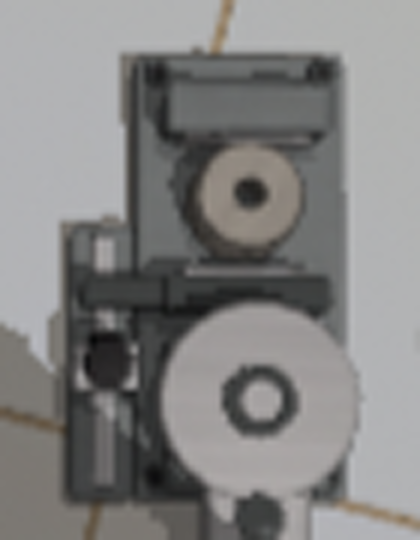

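The view shows a gap between die and jaw, so the jaw has wound back. The lug (rear edge at crop row ~308) is still several mm short of the stop (front at ~330), and the die stands at (250,193). Second stroke: quick over the idle part, then slow steps to feel for the stop.

send_rows([
  [0,15.9,-0.8,-6],
  [0,15.9,-0.8,-6],
  [0,15.9,-0.8,-6],
  [0,15.9,-0.8,-6],
  [0,0,0,0],
])

```text
time: 8.78
tool_pos: [431.1, -293.1, 59.5]
tcp_rot: [-1.79, 1.57, 1.696]
contact_force: [0.7, 2.9, 0.8]
grip_width: 41.4
```

send_rows([
  [0,5.3,-0.1,-2],
  [0,5.3,-0.1,-2],
  [0,5.3,-0.1,-2],
])

```text
time: 9.15
tool_pos: [436.6, -305.2, 59.3]
tcp_rot: [-1.46, 1.567, 2.131]
contact_force: [-1.4, 5.2, 2.9]
grip_width: 41.4
```

send_rows([
  [0,5.3,-0.1,-2],
  [0,5.3,-0.1,-2],
])

```text
time: 9.4
tool_pos: [441.4, -314.5, 59.3]
tcp_rot: [-1.474, 1.567, 2.187]
contact_force: [-1.1, 5.1, 2.2]
grip_width: 41.2
```

Run:
```python
from h import *
st()
```

```text
t 9.40 ang 0.501 toolyaw 0.520 r 152.9 z 59.3 | force tool x,y,z [-2.23 -4.97 -1.59] w 41.2 q [-0.76  0.56  1.68  0.    0.9   0.29]
```

send_rows([
  [0,5.3,-0.1,-2],
  [0,5.3,-0.1,-2],
])

```text
time: 9.65
tool_pos: [446.9, -323.5, 59.3]
tcp_rot: [-1.503, 1.567, 2.228]
contact_force: [-1.8, 4.8, 3.1]
grip_width: 41.3
```

send_rows([
  [0,5.3,-0.1,-2],
  [0,5.3,-0.1,-2],
])

```text
time: 9.9
tool_pos: [453.0, -332.1, 59.3]
tcp_rot: [-1.528, 1.566, 2.273]
contact_force: [-2.9, 5.9, 1.1]
grip_width: 41.1
```

Run:
```python
from h import *
st()
```

```text
t 9.90 ang 0.640 toolyaw 0.659 r 152.6 z 59.3 | force tool x,y,z [-1.09 -6.4  -1.31] w 41.1 q [-0.77  0.59  1.62  0.    0.93  0.14]
```

send_rows([
  [0,5.3,-0.1,-2],
])

```text
time: 10.02
tool_pos: [456.3, -336.3, 59.3]
tcp_rot: [-1.536, 1.566, 2.3]
contact_force: [-4.1, 5.0, 2.5]
grip_width: 41.3
```

send_rows([
  [0,5.3,-0.1,-2],
])

```text
time: 10.15
tool_pos: [459.8, -340.3, 59.3]
tcp_rot: [-1.546, 1.566, 2.325]
contact_force: [-3.1, 5.2, 2.3]
grip_width: 41.5
```

send_rows([
  [0,5.3,-0.1,-2],
])

```text
time: 10.28
tool_pos: [463.3, -344.2, 59.3]
tcp_rot: [-1.556, 1.566, 2.349]
contact_force: [-3.1, 4.9, 3.0]
grip_width: 41.0
```

Run:
```python
from h import *
st()
```

```text
t 10.28 ang 0.744 toolyaw 0.764 r 152.4 z 59.3 | force tool x,y,z [-2.97 -5.7  -1.12] w 41.0 q [-0.77  0.62  1.58  0.    0.95  0.03]
```

No steady climb yet: the plateau is 5–6 N. I continue.

send_rows([
  [0,5.3,-0.1,-2],
  [0,5.3,-0.1,-2],
])

```text
time: 10.52
tool_pos: [470.8, -351.7, 59.3]
tcp_rot: [-1.59, 1.566, 2.386]
contact_force: [-4.0, 4.4, 3.6]
grip_width: 41.2
```

send_rows([
  [0,5.3,-0.1,-2],
])

```text
time: 10.65
tool_pos: [474.8, -355.2, 59.3]
tcp_rot: [-1.588, 1.566, 2.422]
contact_force: [-4.3, 4.6, 2.7]
grip_width: 40.9
```

send_rows([
  [0,5.3,-0.1,-2],
])

```text
time: 10.78
tool_pos: [478.9, -358.7, 59.3]
tcp_rot: [-1.591, 1.566, 2.454]
contact_force: [-4.9, 3.6, 3.1]
grip_width: 41.1
```

Run:
```python
from h import *
st(); c=snap("top","top4",(330,155,400,245),6)
s=dict(np.load('pics/top3.npz'))["image"].astype(int).sum(2)//3; n=c["image"].astype(int).sum(2)//3
print('lug col 345 t3',s[195:225,343:350].mean(1).round()); print('now',n[195:225,343:350].mean(1).round())
o=dict(np.load('pics/top1.npz'))["image"].astype(int).sum(2)//3; print('start',o[195:225,343:350].mean(1).round())
```

```text
t 10.78 ang 0.883 toolyaw 0.904 r 152.3 z 59.3 | force tool x,y,z [-3.08 -6.08  0.15] w 41.1 q [-0.77  0.65  1.51 -0.    0.99 -0.1 ]
lug col 345 t3 [126. 126. 126. 124. 107.  75.  59.  59.  59.  59.  51.  65. 100.  89.
  87.  49.  29.  41.  48.  43.  44.  50.  60.  70.  76.  79.  97.  97.
  96.  95.]
now [131. 131. 131. 131. 131. 120.  90.  77.  59.  62.  61.  61.  52.  50.
  72.  45.  30.  43.  50.  45.  47.  46.  41.  40.  47.  54.  64.  68.
  80.  88.]
start [121. 110.  75.  63.  59.  57.  56.  53.  43.  69. 105. 117. 116.  98.
  84.  48.  27.  39.  46.  42.  42.  47.  58.  67.  73.  79. 104. 107.
 117. 125.]
```

By the images the lug has come back about 11 mm, and its rear edge is close to the stop. Single rows from here.

send_rows([
  [0,5.3,-0.1,-2],
])

```text
time: 10.95
tool_pos: [483.1, -362.0, 59.3]
tcp_rot: [-1.598, 1.567, 2.482]
contact_force: [-4.8, 4.1, 2.2]
grip_width: 41.6
```

send_rows([
  [0,5.3,-0.1,-2],
])

```text
time: 11.08
tool_pos: [487.5, -365.2, 59.3]
tcp_rot: [-1.607, 1.567, 2.508]
contact_force: [-5.0, 2.8, 2.3]
grip_width: 41.2
```

send_rows([
  [0,5.3,-0.1,-2],
])

```text
time: 11.2
tool_pos: [492.0, -368.2, 59.3]
tcp_rot: [-1.608, 1.567, 2.542]
contact_force: [-3.7, 3.5, 3.1]
grip_width: 41.3
```

Run:
```python
from h import *
st()
```

```text
t 11.20 ang 0.990 toolyaw 1.009 r 152.2 z 59.3 | force tool x,y,z [-3.06 -4.99 -0.96] w 41.3 q [-0.77  0.67  1.46 -0.    1.01 -0.2 ]
```

send_rows([
  [0,5.3,-0.1,-2],
])

```text
time: 11.32
tool_pos: [496.5, -371.0, 59.3]
tcp_rot: [-1.615, 1.567, 2.57]
contact_force: [-5.5, 3.1, 2.3]
grip_width: 41.7
```

send_rows([
  [0,5.3,-0.1,-2],
])

```text
time: 11.45
tool_pos: [501.1, -373.7, 59.3]
tcp_rot: [-1.612, 1.567, 2.608]
contact_force: [-5.7, 2.2, 3.1]
grip_width: 41.4
```

send_rows([
  [0,5.3,-0.1,-2],
])

```text
time: 11.58
tool_pos: [505.8, -376.2, 59.3]
tcp_rot: [-1.607, 1.567, 2.648]
contact_force: [-4.7, 2.7, 3.1]
grip_width: 41.0
```

Run:
```python
from h import *
st()
```

```text
t 11.57 ang 1.095 toolyaw 1.113 r 152.1 z 59.3 | force tool x,y,z [-3.04 -5.46 -0.35] w 41.0 q [-0.76  0.7   1.41 -0.    1.04 -0.3 ]
```

send_rows([
  [0,5.3,-0.1,-2],
])

```text
time: 11.7
tool_pos: [510.6, -378.6, 59.3]
tcp_rot: [-1.601, 1.567, 2.689]
contact_force: [-5.3, 2.2, 1.8]
grip_width: 41.3
```

send_rows([
  [0,5.3,-0.1,-2],
])

```text
time: 11.82
tool_pos: [515.4, -380.7, 59.3]
tcp_rot: [-1.605, 1.567, 2.72]
contact_force: [-5.1, 0.7, 1.8]
grip_width: 41.6
```

send_rows([
  [0,5.3,-0.1,-2],
])

```text
time: 11.95
tool_pos: [520.4, -382.7, 59.3]
tcp_rot: [-1.606, 1.567, 2.754]
contact_force: [-5.4, 2.0, 3.0]
grip_width: 41.3
```

Run:
```python
from h import *
st(); c=snap("top","top5",(330,155,400,245),6)
n=c["image"].astype(int).sum(2)//3
print('now',n[195:225,343:350].mean(1).round())
```

```text
t 11.95 ang 1.200 toolyaw 1.218 r 152.1 z 59.3 | force tool x,y,z [-3.   -5.79  0.04] w 41.3 q [-0.75  0.72  1.36 -0.    1.06 -0.4 ]
now [134. 134. 134. 135. 134. 131. 124. 110.  78.  60.  62.  53.  47.  39.
  28.  31.  23.  35.  42.  35.  34.  36.  38.  41.  48.  55.  65.  70.
  82.  90.]
```

View pics/top5.png

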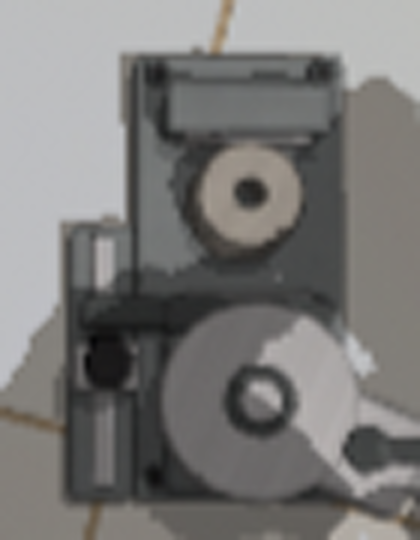

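The lug is now practically at the stop's tip (crop row ~328), and the stop's screw at (107,360) has not moved. I continue with single, smaller rows.

send_rows([
  [0,4,-0.1,-1.5],
])

```text
time: 12.12
tool_pos: [524.1, -384.1, 59.4]
tcp_rot: [-1.578, 1.568, 2.807]
contact_force: [-5.4, 0.4, 1.5]
grip_width: 41.2
```

send_rows([
  [0,4,-0.1,-1.5],
])

```text
time: 12.25
tool_pos: [528.0, -385.4, 59.3]
tcp_rot: [-1.551, 1.568, 2.86]
contact_force: [-5.7, 0.4, 1.9]
grip_width: 41.3
```

send_rows([
  [0,4,-0.1,-1.5],
])

```text
time: 12.38
tool_pos: [531.8, -386.6, 59.3]
tcp_rot: [-1.52, 1.568, 2.918]
contact_force: [-6.1, 0.7, 2.0]
grip_width: 41.8
```

Run:
```python
from h import *
st()
```

```text
t 12.38 ang 1.279 toolyaw 1.296 r 152.0 z 59.3 | force tool x,y,z [-1.96 -6.05  0.96] w 41.8 q [-0.74  0.74  1.32 -0.    1.08 -0.47]
```

send_rows([
  [0,4,-0.1,-1.5],
])

```text
time: 12.5
tool_pos: [535.7, -387.8, 59.4]
tcp_rot: [-1.483, 1.568, 2.98]
contact_force: [-6.4, 0.5, 1.3]
grip_width: 41.6
```

send_rows([
  [0,4,-0.1,-1.5],
])

```text
time: 12.62
tool_pos: [539.6, -388.7, 59.4]
tcp_rot: [-1.456, 1.568, 3.034]
contact_force: [-5.7, -1.1, 2.1]
grip_width: 41.6
```

send_rows([
  [0,4,-0.1,-1.5],
])

```text
time: 12.75
tool_pos: [543.5, -389.6, 59.3]
tcp_rot: [-1.426, 1.568, 3.089]
contact_force: [-6.6, -0.4, 1.3]
grip_width: 41.6
```

Run:
```python
from h import *
st()
```

```text
t 12.75 ang 1.358 toolyaw 1.374 r 152.0 z 59.3 | force tool x,y,z [-1.33 -6.43  1.64] w 41.6 q [-0.74  0.76  1.28 -0.    1.1  -0.54]
```

send_rows([
  [0,4,-0.1,-1.5],
])

```text
time: 12.88
tool_pos: [547.4, -390.5, 59.4]
tcp_rot: [-1.363, 1.568, -3.105]
contact_force: [-5.9, -1.1, 2.6]
grip_width: 41.4
```

send_rows([
  [0,4,-0.1,-1.5],
])

```text
time: 13.0
tool_pos: [551.3, -391.1, 59.4]
tcp_rot: [-1.349, 1.568, -3.064]
contact_force: [-6.6, -1.4, 1.6]
grip_width: 41.2
```

Run:
```python
from h import *
st()
```

```text
t 13.00 ang 1.411 toolyaw 1.427 r 152.0 z 59.4 | force tool x,y,z [-1.55 -6.34  2.29] w 41.2 q [-0.73  0.77  1.26 -0.    1.12 -0.58]
```

Run:
```python
from h import *
c=snap("top","top6",(330,155,400,245),6)
from numpy.fft import fft
g=lambda f:dict(np.load('pics/'+f+'.npz'))["image"].astype(np.float32).mean(2)
for f in('top1','top3','top4','top5','top6'):
    n=g(f); 
    w=n[207:222,340:357]; m=(w<38); ys,xs=np.where(m); 
    print(f,'screw',(ys.mean()+207).round(2),(xs.mean()+340).round(2),m.sum(), 'lug/jaw col352-356',n[195:214,350:356].mean(1).round().astype(int))
```

```text
top1 screw 213.07 346.67 30 lug/jaw col352-356 [89 75 55 50 59 60 61 59 44 44 63 63 70 65 64 61 57 68 73]
top3 screw 212.64 346.48 25 lug/jaw col352-356 [97 97 95 87 77 58 54 63 64 64 53 38 58 58 65 59 60 71 76]
top4 screw 213.11 347.82 44 lug/jaw col352-356 [101 101 101 101 101  91  62  59  55  65  66  67  57  35  50  52  60  74
  79]
top5 screw 212.85 348.24 84 lug/jaw col352-356 [103 103 103 101  87  66  64  65  60  44  43  42  42  38  28  39  53  64
  65]
top6 screw 212.88 347.96 85 lug/jaw col352-356 [67 67 67 67 66 66 64 65 67 61 45 44 43 42 37 28 44 58 64]
```

The images show the jaw still winding back (about 15 mm in total) with the stop unmoved. Force is still flat at about 6 N.

send_rows([
  [0,4,-0.1,-1.5],
])

```text
time: 13.18
tool_pos: [555.0, -391.7, 59.4]
tcp_rot: [-1.38, 1.567, -3.069]
contact_force: [-7.1, -1.9, 1.4]
grip_width: 41.6
```

send_rows([
  [0,4,-0.1,-1.5],
])

```text
time: 13.3
tool_pos: [558.9, -392.1, 59.3]
tcp_rot: [-1.408, 1.567, -3.071]
contact_force: [-7.7, -1.2, 1.3]
grip_width: 41.1
```

Run:
```python
from h import *
st()
```

```text
t 13.30 ang 1.461 toolyaw 1.479 r 152.0 z 59.3 | force tool x,y,z [-1.23 -7.54  1.95] w 41.1 q [-0.72  0.78  1.23 -0.    1.13 -0.63]
```

The force is climbing now (6.3, 6.9, 7.5 N), so the lug has met the stop. A little more, to about 3.5 N above the plain 5.8 N.

send_rows([
  [0,4,-0.1,-1.5],
])

```text
time: 13.42
tool_pos: [562.7, -392.5, 59.3]
tcp_rot: [-1.407, 1.567, -3.043]
contact_force: [-9.4, -1.6, 2.6]
grip_width: 41.3
```

Run:
```python
from h import *
st()
```

```text
t 13.43 ang 1.487 toolyaw 1.505 r 152.0 z 59.3 | force tool x,y,z [-2.53 -9.29  2.21] w 41.3 q [-0.72  0.79  1.22 -0.    1.14 -0.65]
```

send_rows([
  [0,3,-0.1,-1.1],
])

```text
time: 13.55
tool_pos: [566.0, -392.7, 59.4]
tcp_rot: [-1.303, 1.567, -2.921]
contact_force: [-7.0, -2.2, 2.0]
grip_width: 40.9
```

Run:
```python
from h import *
st()
```

```text
t 13.55 ang 1.508 toolyaw 1.524 r 152.0 z 59.4 | force tool x,y,z [-2.01 -6.9   2.49] w 40.9 q [-0.72  0.79  1.21 -0.    1.14 -0.67]
```

send_rows([
  [0,3,-0.1,-1.1],
])

```text
time: 13.68
tool_pos: [569.2, -392.9, 59.4]
tcp_rot: [-1.157, 1.568, -2.755]
contact_force: [-7.3, -3.5, 0.8]
grip_width: 41.0
```

send_rows([
  [0,0,0,0],
])

```text
time: 13.8
tool_pos: [569.6, -392.9, 59.5]
tcp_rot: [-0.934, 1.568, -2.532]
contact_force: [-4.9, -2.4, 0.2]
grip_width: 41.4
```

send_rows([
  [0,0,0,0],
])

```text
time: 13.92
tool_pos: [569.5, -392.9, 59.4]
tcp_rot: [-0.949, 1.568, -2.548]
contact_force: [-4.9, -2.2, -0.1]
grip_width: 41.7
```

send_rows([
  [0,0,0,0],
])

```text
time: 14.05
tool_pos: [569.4, -392.9, 59.5]
tcp_rot: [-1.051, 1.568, -2.65]
contact_force: [-5.3, -3.6, 1.5]
grip_width: 41.2
```

Run:
```python
from h import *
st()
c=snap("top","top7",(330,155,400,245),6)
g=lambda f:dict(np.load('pics/'+f+'.npz'))["image"].astype(np.float32).mean(2)
for f in('top5','top6','top7'):
    n=g(f); w=n[207:222,340:357]; m=(w<38); ys,xs=np.where(m)
    print(f,'screw',(ys.mean()+207).round(2),(xs.mean()+340).round(2),m.sum(), n[200:214,350:356].mean(1).round().astype(int))
```

```text
t 14.05 ang 1.530 toolyaw 1.543 r 152.0 z 59.5 | force tool x,y,z [-1.52 -5.16  3.73] w 41.2 q [-0.71  0.8   1.2  -0.    1.14 -0.68]
top5 screw 212.85 348.24 84 [66 64 65 60 44 43 42 42 38 28 39 53 64 65]
top6 screw 212.88 347.96 85 [66 64 65 67 61 45 44 43 42 37 28 44 58 64]
top7 screw 213.39 347.73 77 [66 64 65 67 62 48 43 42 43 39 29 39 58 65]
```

```bash
cat >> h.py <<'E'
def avg(n=10):
    F=[];I=[]
    for _ in range(n):
        c=capture("top"); p,Rt,o=pose(); F.append(Rt.T@o["contact_force"]); I.append(c["image"].astype(np.float32).mean(2))
    F=np.array(F); print('avg force',F.mean(0).round(2),'sd',F.std(0).round(2),o["time"]); return np.mean(I,0)
E
python3 - <<'E'
from h import *
st(); n=avg(); 
g=lambda f:dict(np.load('pics/'+f+'.npz'))["image"].astype(np.float32).mean(2)
for f in('top1','top5','top6','top7'):
    print(f,[cv2.phaseCorrelate(g(f)[a:b,338:358].copy(),n[a:b,338:358].astype(np.float32)) for a,b in((212,236),)], g(f)[214:222,343:356].mean(1).round(), g(f)[214:222,336:346].mean(1).round())
print(n[214:222,343:356].mean(1).round())
E
```

```text
t 14.10 ang 1.530 toolyaw 1.543 r 151.9 z 59.4 | force tool x,y,z [-1.25 -6.31  2.94] w 41.6 q [-0.71  0.8   1.2  -0.    1.14 -0.68]
avg force [-0.78 -5.84  2.84] sd [0.47 0.75 0.63] 14.6
top1 [((-0.07158185163846653, 0.30538742085756), 1.0116631537675858)] [50. 52. 57. 65. 76. 78. 64. 79.] [ 95.  97. 102. 111. 119. 118. 106. 112.]
top5 [((-0.011027226245095889, -0.03768075936489268), 0.9957923566301664)] [44. 45. 47. 50. 54. 58. 54. 61.] [91. 89. 88. 89. 88. 88. 81. 83.]
top6 [((0.028076733289307043, -0.03707298055100772), 0.9866216217478117)] [44. 45. 47. 50. 55. 59. 55. 61.] [92. 90. 89. 89. 89. 89. 82. 84.]
top7 [((-0.0216716228726348, 0.04098637592487542), 0.9987276227523884)] [45. 45. 47. 50. 55. 59. 54. 61.] [92. 90. 89. 89. 89. 89. 82. 84.]
[44. 45. 47. 50. 55. 59. 54. 61.]
```

The stop has not moved (within 0.05 px). The held force averages 5.8 N against about 3.2–4 N plain, the low end of snug. I add about 6 mm more.

send_rows([
  [0,3,0,-1.1],
])

```text
time: 14.72
tool_pos: [571.5, -392.9, 59.4]
tcp_rot: [-1.42, 1.567, -3.0]
contact_force: [-8.9, -1.8, 2.4]
grip_width: 41.1
```

send_rows([
  [0,3,0,-1.1],
])

```text
time: 14.85
tool_pos: [574.4, -392.9, 59.3]
tcp_rot: [-1.466, 1.566, -3.026]
contact_force: [-9.5, -2.2, 1.0]
grip_width: 41.4
```

Run:
```python
from h import *
st(); n=avg()
g=dict(np.load('pics/top6.npz'))["image"].astype(np.float32).mean(2)
print(cv2.phaseCorrelate(g[212:236,338:358].copy(),n[212:236,338:358].astype(np.float32)), n[200:214,350:356].mean(1).round())
st()
```

```text
t 14.85 ang 1.564 toolyaw 1.581 r 151.9 z 59.3 | force tool x,y,z [-0.93 -9.52  2.13] w 41.4 q [-0.71  0.8   1.18 -0.    1.16 -0.72]
avg force [-1.66 -7.83  2.62] sd [0.5  0.57 0.49] 15.35
((-0.003974620571083776, -0.025386256154140696), 0.9829724214971065) [66. 64. 65. 67. 63. 50. 43. 42. 43. 39. 29. 40. 58. 65.]
t 15.35 ang 1.566 toolyaw 1.581 r 152.0 z 59.4 | force tool x,y,z [-2.02 -7.18  2.69] w 40.9 q [-0.71  0.8   1.18 -0.    1.16 -0.72]
```

The moving force is 9.5 N and the held force 7.8 N, about 3.8 N above plain turning by either measure, which is mid-snug. The stop is unmoved. I centre the fingers off the handle and lift clear.

send_rows([
  [0,-5,0,0],
  [0,-4,0,0],
  [0,0,0,0],
  [-20,0,0,0],
  [-40,0,0,0],
  [-50,0,0,0],
  [-50,0,0,0],
  [0,0,0,0],
])

```text
time: 16.35
tool_pos: [570.3, -393.5, 225.6]
tcp_rot: [0.88, 1.559, -0.678]
contact_force: [0.6, -0.8, 0.2]
grip_width: 41.4
```

send_rows([
  [0,0,45,0],
  [0,0,45,0],
  [0,0,45,0],
  [0,-20,40,0],
  [0,-40,0,0],
  [0,-40,0,0],
  [0,-40,0,0],
  [0,0,0,0],
])

```text
time: 17.35
tool_pos: [427.6, -569.4, 219.1]
tcp_rot: [-2.365, 1.57, 2.356]
contact_force: [0.5, 0.3, 0.7]
grip_width: 41.3
```

Run:
```python
from h import *
st(); c=snap("top","top8",(325,150,445,260),6)
g=dict(np.load('pics/top6.npz'))["image"].astype(np.float32).mean(2); n=c["image"].astype(np.float32).mean(2)
print(cv2.phaseCorrelate(g[212:236,338:358].copy(),n[212:236,338:358].copy()))
```

```text
t 17.35 ang 1.148 toolyaw 1.580 r 360.1 z 219.1 | force tool x,y,z [-0.66  0.5  -0.33] w 41.3 q [-1.03  0.72  0.91 -0.    1.52 -1.04]
((0.09799615122032357, -0.35193289502997693), 0.9918874611457189)
```

View pics/top8.png

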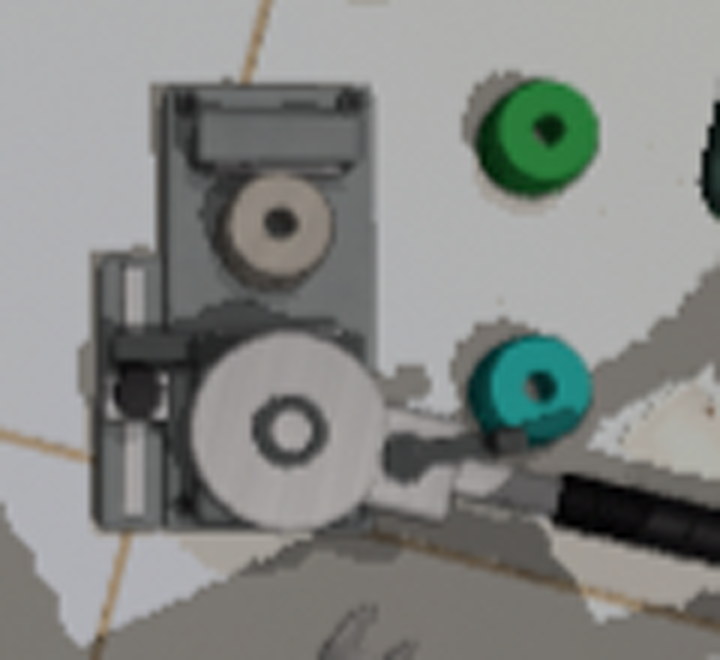

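Run:
```python
from h import *
g=lambda f:dict(np.load('pics/'+f+'.npz'))["image"].astype(np.float32).mean(2)
for f in('top0','top1','top3','top8'):
    n=g(f); print(f,n[200:226,342:345].mean(1).round().astype(int), n[200:226,350:353].mean(1).round().astype(int))
    print(cv2.phaseCorrelate(n[210:238,340:352].copy(),g('top8')[210:238,340:352].copy()))
```

```text
top0 [ 52  49  51  60  75  86  89  88  64  62  60  54  63  77  59  61  72 100
 115 106  67  83  86  95 100 100] [ 60  61  58  42  49  72  73  76  66  66  61  50  70  84  56  64  73  84
 113 112  42  51  68  79  80  83]
((-0.05165696826819577, 0.33565476031184005), 0.9539601223336326)
top1 [ 52  48  50  60  75  86  89  88  64  62  59  54  63  77  59  61  72 100
 115 106  67  83  86  95 100 100] [ 60  60  58  42  48  72  74  76  66  66  61  49  71  84  55  64  74  84
 114 113  42  50  68  79  80  83]
((-0.020008740278565362, 0.3598454130205653), 0.9535219275289112)
top3 [ 64  60  54  51  54  59  68  79  58  64  61  56  66  79  62  63  75 104
 120 110  56  51  54  61  65  66] [ 54  53  63  63  63  53  44  66  60  65  54  52  74  87  57  67  77  87
 118 117  44  53  70  82  83  86]
((-0.34626801232596005, 0.4547575799312398), 0.8250213258796268)
top8 [100 100  95  76  62  55  54  50  49  46  39  45  63  78  61  63  74 103
 118 109  69  85  89  97 102 103] [ 86  85  87  79  54  54  63  62  63  60  37  35  70  86  57  66  76  86
 117 115  43  52  69  81  82  85]
((0.0, 0.0), 1.0)
```

The stop's profile (rows 212–221) is the same as at the start, the lug bears on its tip, the die stands, and the lever nub is on the anticlockwise side. I hand in.

```bash
python3 -c "
from plant import close_job
print(close_job())"
```

```text
the job is handed in; nothing more can be done
None
```

The moving jaw is wound back snug against its travel stop, the stop has kept its setting, and the die is still standing in the vice. I handed the job in at about 17 s on the robot's clock.

- **Lever:** I flipped the direction lever to loosen with one push on the nub; projecting it into the camera view put it at about +0.4 rad.
- **Winding back:** It took two loosening strokes with a free back-swing between them. The second was slow, feeling for the stop.
- **Feel at the stop:** The force at the handle rose to 9.5 N moving and 7.8 N held. That is about 3.8 N above plain turning, within the 2 to 5 N for snug.
- **Last picture:** The stop's image rows match the starting picture, the lug is at its rubber tip, and the gripper is well clear.

**Checks that disagreed:**
- Plain turning measured about 5.7 N while moving and 3.2 N at rest, not the stated 4 N. Single readings scattered by about 0.6 N.
- One image-correlation check on the stop read 0.35 px off, but row profiles of its body against the start image matched, so I put that down to lighting.
- The handle rested about 0.2 rad further back after I let go, which I took to be the ratchet's idle swing.

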